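# Seat the relays and hold the gear cover over its screw holes

## Robot

A 6-joint arm with a two-finger parallel gripper is mounted at the origin on the work surface. World frame = base frame: x ahead of the robot, y to its left, z up, the work surface at z = 0. Lengths are in m, angles in rad, forces in N, time in s.
With the tool pointing down it reaches from about 0.35 to 0.725 m from the base axis. Payload 6 kg.
Tool frame: the origin (TCP) lies between the finger pads; the fingertips stand 22 mm ahead of it and the grasp point (between the pads) lies 3 mm ahead of it; z points along the fingers, y is the line along which they close (so a half turn about z gives the same grasp; the last joint's range is limited). The gripper opens to 85 mm and grips with 20 to 120 N. Pads are 22 mm wide; open, the fingers measure 114 mm over their backs; the gripper's body (76 mm by 85 mm) begins 54 mm behind the grasp point. The pads swing forward as they close: fully open they stand 13 mm farther back than shut.
Start: joints at [1.652, 0.04, 0.085, 0, -1.615, -0.334], TCP at [0.15, 0.581, 0.253] pointing down, gripper open.
Joint ranges: [-2.56, 2.56], [-1.29, 2.01], [-1.08, 1.49], [-3.29, 1.98], [-2.81, -0.18], [-2.99, 2.99]. Speed limits (rad/s): [2.57, 2.57, 3.01, 3.14, 3.14, 3.14].

## Interface

Orientations are given as a 3x3 rotation matrix whose columns are the frame's x, y, z axes.
In Python, from cell import bot, vision, job gives the robot as it stands.
- The arm moves only by the shell command python3 -m jog 'ROWS' [FORCE]. ROWS is JSON, a list that holds one entry, the list of rows, each a list of 7 numbers: the turn, a rotation vector about the tool's x, y, z in rad, then the shift along the tool's x, y, z in m, then the gripper command: -1 is shut, 1 is fully open, values between are in proportion. In form: [[[wx, wy, wz, dx, dy, dz, hand], ...]]. A call has 1 to 10 rows; each row is the pose to reach, as a shift and turn from the pose commanded when the call began, along the tool's axes at that moment; what a row does not reach only later rows make up. A row lasts 1/8 s, in which the tool goes at most 62.5 mm and 10.7 degrees, less where a joint would pass 70% of its speed; a pose out of reach is approached as far as the arm can. A call with a gripper value outside its range is refused whole. The fingers move at their own pace and stop on an object; FORCE is the grip in N (left out, the last holds). Time passes only in rows, so rows that repeat a pose let the fingers close. It gives the time, the measured TCP pose, the force, the opening and the grip force at its end, in the units of the state.
- bot.get_state(): the state, without advancing time (a new reading comes with each control period).
- vision.snapshot(name): name is "scene" or "top" or "wrist"; returns a dict with "frame" (420x560x3 uint8, red, green, blue), "z_map" (420x560 float32, m along the optical axis (not along the pixel's ray), 0 where there is no reading), "camera_matrix" (3x3 intrinsics, pixels), "R" (3x3) and "t" (3): a world point X has camera coordinates R X + t. Camera axes: x right, y down, z forward; pixel columns grow to the right and rows downward; lengths in m; the calibration is good to about 2 mm. The wrist camera is an equidistant fisheye: a pixel r from the principal point sees the ray r / f radians off the axis. A picture is of the moment at which its call begins.
- job.sign_off(): hands the job in; it is judged then, once.
The state is a dict: "time": time; "joints": joint angles; "joint_velocities": joint speeds; "tau": joint torques, N m; "position": TCP position; "ee_rot": TCP orientation; "ft_force": force on the tool from outside, world axes, zero at the start; "wrist_torque": the same for the moment, N m; "gripper_width": opening from 0.0 (shut) to 1.0 (fully open); "grasp_force": force on a finger pad.
Only numpy, scipy, OpenCV 4.12 (cv2) and the standard library are available. Lean on these libraries where they do the work, as an engineer would, in place of code of your own. Each camera call takes 0.05 s, during which the arm holds its last target. There are 200 camera calls.

## Task

Get the lamp sign's gear bay ready for its cover: first press both white plug-in relays fully home in their sockets, then pick up the loose aluminium cover plate, which has a handle, and hold it level, about a centimetre above the open bay, with its four holes squarely over the four threaded holes so that a colleague can start the screws. The plate must hover without resting on anything; finish while still holding it there, and leave the other things on the table where they are.

Things in the scene. Friction and masses are not known exactly. Their poses are not given: they have to be found in the camera images.
- sign: Straight lamp sign, fixed: open aluminium trough 380 x 110 mm, 70 mm high, 3 mm walls. Origin on the table under the gear bay's centre; x along the trough, away from the robot. Gear bay: x -70 to +70 mm, open on top, a 13 mm threaded pillar in each corner, tops level with the rim. From there to x = +310: red-lined lamp section, four white 40 mm globes whose tops are 82 mm above the table.
- relay0 (a joint): How far the relay nearer the robot stands proud: 0 = fully home, 0.010 m = top of its travel; starts 4 to 9 mm proud. It slides straight down in its black socket against about 8 N of friction, stays where it is left and meets a hard stop when home; a push of 15 to 20 N on its top is ample.
- relay1 (a joint): The same for the relay farther from the robot.
- relay0_top (a point): Centre of the flat top of the relay nearer the robot (moves with it): a white block 22 mm along the sign's x, 28 mm along its y, on the bay's centre line at x = -26 mm of the sign. Home, the top is 66 mm above the table, 4 mm below the rim.
- relay1_top (a point): The same for the relay farther from the robot, at x = +26 mm of the sign.
- cover: Loose flat aluminium cover plate, 140 mm (its x) by 110 mm (its y), 3 mm thick, about 0.2 kg, lying on the table. Origin at the centre of its underside, z up. A 9 mm hole near each corner, 60 mm along x and 45 mm along y from the centre; a dark bow handle in the middle of the upper side. The same turned half round: either way will do.
- handle (a point): Middle of the handle's bar, 38 mm above the plate's underside. The bar is 94 mm long along the plate's x, 10 mm wide, 12 mm high, with flat sides; its posts stand 42 mm either side of the middle; 29 mm free height under it. Gripped across its 10 mm width (along the plate's y).
- thread0 (a point): Mouth of a threaded hole (6 mm) in the top of a corner pillar of the gear bay, at x = -60, y = -45, z = 70 mm of the sign.
- hole0 (a point): Centre of a plate hole, at the underside, at x = -60, y = -45 mm of the cover.
- thread1 (a point): Mouth of a threaded hole (6 mm) in the top of a corner pillar of the gear bay, at x = +60, y = -45, z = 70 mm of the sign.
- hole1 (a point): Centre of a plate hole, at the underside, at x = +60, y = -45 mm of the cover.
- thread2 (a point): Mouth of a threaded hole (6 mm) in the top of a corner pillar of the gear bay, at x = +60, y = +45, z = 70 mm of the sign.
- hole2 (a point): Centre of a plate hole, at the underside, at x = +60, y = +45 mm of the cover.
- thread3 (a point): Mouth of a threaded hole (6 mm) in the top of a corner pillar of the gear bay, at x = -60, y = +45, z = 70 mm of the sign.
- hole3 (a point): Centre of a plate hole, at the underside, at x = -60, y = +45 mm of the cover.
- tape: Roll of grey tape lying flat, 104 mm across, 48 mm high, between the sign and the cover; to be left alone. Origin under its centre.
- bottle: Upright clear water bottle, 64 mm across, 200 mm high, on the robot's right; to be left alone. Origin under its centre.
- meter: Yellow hand meter lying face up, 145 x 75 mm, 46 mm high, on the robot's right; to be left alone. Origin under its centre.
- pliers: Crimping pliers with red handles lying flat, about 200 x 80 mm, 17 mm high, on the robot's left; to be left alone. Origin under the pivot, jaws to +x.
Not all that is in view belongs to the job. Leave any purple or turquoise look-alike of the cover alone.

How it is judged:
By the outcome, as a careful person would: the job done as asked, in the order asked, and still so for the second after the job is handed in, while the arm keeps its last pose, push and grip.
It also fails if it takes over 62 s, if anything falls off the work surface, if the arm or the gripper's body presses on something with over 40 N, if the wrist force passes 120 N, or if a joint passes its speed limit or range.

## Working session

There is one attempt and no reset: what is moved stays moved. The work goes in short steps, Python scripts to look and compute and a shell command to move; the robot and the scene stay as the last step left them, time stands still between calls to the robot, and variables do not carry over. Pictures are saved under pics/ and viewed, at most 10 in all, crops included, and the job is handed in when it is done.

```bash
ls; mkdir -p pics; python3 - <<'E'
from cell import bot, vision, job
import cv2,numpy as np
for n in("scene","top"):
    s=vision.snapshot(n); cv2.imwrite(f"pics/{n}0.png",s["frame"][:,:,::-1]); np.savez(f"{n}0.npz",**s)
    print(n,s["camera_matrix"].round(1).tolist(),s["R"].round(3).tolist(),s["t"].round(3).tolist())
s=bot.get_state();print(s)
E
```

```text
pics
scene [[424.0, 0.0, 279.9], [0.0, 424.0, 216.9], [0.0, 0.0, 1.0]] [[0.467, 0.884, -0.017], [0.727, -0.395, -0.561], [-0.502, 0.25, -0.828]] [-0.24, -0.343, 1.547]
top [[438.5, 0.0, 276.2], [0.0, 438.5, 202.3], [0.0, 0.0, 1.0]] [[-0.029, -0.999, -0.016], [-0.993, 0.03, -0.118], [0.119, 0.012, -0.993]] [0.01, 0.568, 1.506]
{'time': 0.1, 'joints': array([ 1.65170605e+00,  4.07800574e-02,  8.39424676e-02, -3.87536071e-04,
       -1.61549953e+00, -3.33708874e-01]), 'joint_velocities': array([ 0.00117115,  0.00074415,  0.00337239,  0.00205132, -0.00071965,
        0.00031032]), 'tau': array([-5.82146138e-03, -3.69342899e+01,  3.48286915e+01,  6.95190579e+00,
       -4.52525725e-03,  3.23528990e-07]), 'position': array([0.14993088, 0.58071009, 0.25238422]), 'ee_rot': array([[ 9.68220382e-01, -2.50098428e-01, -2.61353062e-04],
       [-2.50098526e-01, -9.68219124e-01, -1.56704425e-03],
       [ 1.38868271e-04,  1.58260820e-03, -9.99998738e-01]]), 'ft_force': array([0.38280249, 0.77514848, 0.53003954]), 'wrist_torque': array([0.02018281, 0.01785334, 0.00893441]), 'grasp_force': 0.0, 'gripper_width': 0.9998774284058408}
```

View pics/top0.png

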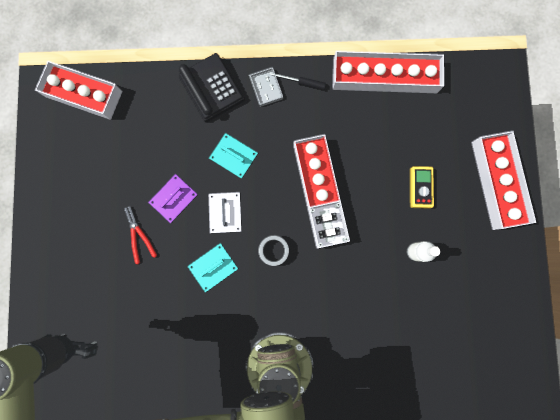

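View pics/scene0.png

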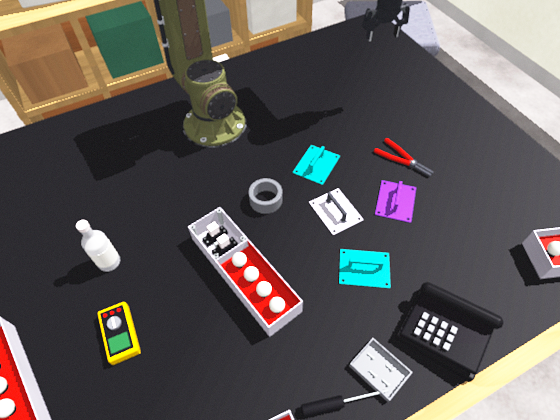

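The top view shows one sign with a gear bay (bay ~(329,226), globes (311,149)–(321,195)). Plate candidates are silver (225,212), turquoise (233,155) and (213,267), and purple (172,198). The silver one is the bare aluminium plate with a dark handle, so it fits; I'll confirm it in a crop. The other red trays have no bay.

```bash
cat >h.py <<'E'
import numpy as np,cv2
def ray(s,uv,fish=False):
    K=s["camera_matrix"];uv=np.atleast_2d(np.asarray(uv,float))
    p=(uv-K[:2,2])/[K[0,0],K[1,1]]
    if fish:
        r=np.linalg.norm(p,axis=1,keepdims=True)+1e-12
        d=np.hstack([p/r*np.sin(r),np.cos(r)])
    else: d=np.hstack([p,np.ones((len(p),1))])
    R=s["R"]; return -R.T@s["t"], d@R
def onplane(s,uv,z,fish=False):
    c,d=ray(s,uv,fish); return c+d*((z-c[2])/d[:,2:3])
def blobs(mask,amin,amax):
    n,l,st,c=cv2.connectedComponentsWithStats(mask.astype(np.uint8))
    return [(c[i],st[i,4],l==i) for i in range(1,n) if amin<st[i,4]<amax]
E
python3 - <<'E'
import numpy as np,cv2
from h import *
s=dict(np.load("top0.npz")); f=s["frame"]; 
hsv=cv2.cvtColor(f,cv2.COLOR_RGB2HSV)
white=(hsv[...,1]<40)&(hsv[...,2]>150)
# cover
roi=np.zeros_like(white);roi[185:240,200:248]=1
b=max(blobs(white&roi,200,5000),key=lambda b:b[1]);
cn=np.argwhere(b[2])[:,::-1].astype(np.float32)
w=onplane(s,cn,0.003)[:,:2].astype(np.float32)
r=cv2.minAreaRect(w);print("cover",r,np.round(cv2.boxPoints(r),4).tolist())
roi[:]=0;roi[140:205,300:332]=1
red=(hsv[...,1]>120)
g=[b[0] for b in blobs((hsv[...,1]<60)&(hsv[...,2]>120)&roi,40,200)]
G=onplane(s,g,0.062);print("globes",np.round(g,1).tolist(),G.round(4).tolist())
roi[:]=0;roi[130:252,288:355]=1
# trough by height map
z=s["z_map"];v,u=np.mgrid[:420,:560];K=s["camera_matrix"]
P=np.stack([(u-K[0,2])/K[0,0]*z,(v-K[1,2])/K[1,1]*z,z],-1)-s["t"];P=P@s["R"]
m=(P[...,2]>0.06)&(P[...,2]<0.085)&roi
r=cv2.minAreaRect(P[m][:,:2].astype(np.float32));print("trough",r,np.round(cv2.boxPoints(r),4).tolist())
a=cv2.resize(f[180:250,190:360][:,:,::-1],None,fx=4.5,fy=4.5,interpolation=cv2.INTER_CUBIC);cv2.imwrite("pics/crop0.png",a)
E
```

```text
cover ((0.5420418381690979, 0.1802288293838501), (0.14262627065181732, 0.11352172493934631), 1.2396714687347412) [[0.46950000524520874, 0.2354000061750412], [0.47200000286102295, 0.12189999967813492], [0.6146000027656555, 0.125], [0.6121000051498413, 0.23849999904632568]]
globes [[311.0, 148.0], [314.5, 163.2], [303.5, 186.6], [318.1, 178.9], [321.7, 194.6]] [[0.7517, -0.1343, 0.062], [0.6976, -0.1443, 0.062], [0.6162, -0.1029, 0.062], [0.6416, -0.1545, 0.062], [0.5863, -0.1646, 0.062]]
trough ((0.600868284702301, -0.16315478086471558), (0.3800906240940094, 0.11131221055984497), 10.660494804382324) [[0.40380001068115234, -0.1436000019311905], [0.4244000017642975, -0.2529999911785126], [0.7979000210762024, -0.1826999932527542], [0.7773000001907349, -0.07329999655485153]]
```

View pics/crop0.png

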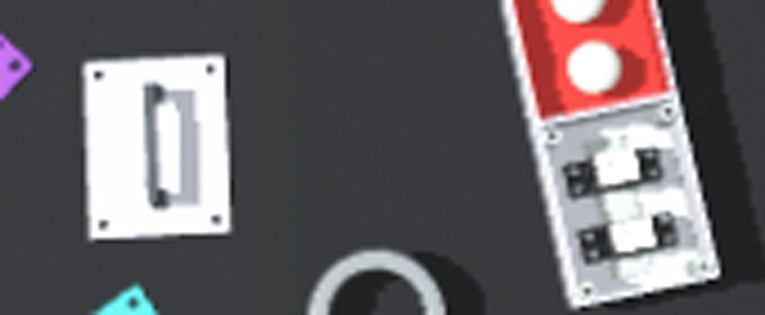

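Crop confirmed: the silver plate with the dark handle at (155,145) is the cover, and the bay holds two white relays in black sockets at (620,165) and (632,235). Moving over the bay, with the fingers shut.

```bash
python3 -m jog '[[[0,0,-0.438,0.344,0.252,0,-1],[0,0,-0.438,0.344,0.252,0,-1],[0,0,-0.438,0.344,0.252,0,-1],[0,0,-0.438,0.344,0.252,0,-1],[0,0,-0.438,0.344,0.252,0,-1],[0,0,-0.438,0.344,0.252,0,-1],[0,0,-0.438,0.514,0.658,0,-1],[0,0,-0.438,0.514,0.658,0,-1],[0,0,-0.438,0.514,0.658,0,-1],[0,0,-0.438,0.514,0.658,0,-1]]]' 40
cat >>h.py <<'E'
def rows(target,yawdeg=None):
    from cell import bot
    s=bot.get_state();R=s["ee_rot"];x=R[:,0];y=np.degrees(np.arctan2(x[1],x[0]))
    print("p",s["position"].round(4),"yaw",round(y,2),"tilt",R[:,2].round(4),"d_tool",(R.T@(np.array(target)-s["position"])).round(4),"wz",None if yawdeg is None else round(-np.radians(yawdeg-y),4),"F",s["ft_force"].round(1),"t",s["time"])
E
python3 -c "
from h import *;rows([.465,-.188,.25],10.6)"
```

```text
time: 1.35
position: [0.4366, 0.0437, 0.2532]
ee_rot: [[0.983, 0.185, 0.0], [0.185, -0.983, 0.0], [0.0, -0.0, -1.0]]
ft_force: [2.2, -0.2, 1.1]
gripper_width: 0.002
grasp_force: 0.0
p [0.4366 0.0437 0.2532] yaw 10.65 tilt [ 3.e-04  3.e-04 -1.e+00] d_tool [-0.0149  0.2329  0.0032] wz 0.0009 F [ 2.2 -0.2  1.1] t 1.35
```

```bash
python3 -m jog '[[[0,0,0,-0.015,0.233,0.003,-1],[0,0,0,-0.015,0.233,0.003,-1],[0,0,0,-0.015,0.233,0.003,-1],[0,0,0,-0.015,0.233,0.003,-1],[0,0,0,-0.015,0.233,0.003,-1],[0,0,0,-0.015,0.233,0.003,-1]]]'
python3 - <<'E'
from cell import vision
import cv2,numpy as np
s=vision.snapshot("wrist");np.savez("w1.npz",**s)
cv2.imwrite("pics/w1.png",s["frame"][:,:,::-1])
print(s["camera_matrix"],s["R"].round(3),(-s["R"].T@s["t"]).round(3))
E
```

```text
time: 2.1
position: [0.4648, -0.1861, 0.2499]
ee_rot: [[0.983, 0.184, -0.001], [0.184, -0.983, 0.0], [-0.001, -0.0, -1.0]]
ft_force: [-0.1, 0.4, 0.2]
gripper_width: -0.003
grasp_force: 0.0
[[325.1922621    0.         275.57230048]
 [  0.         325.1922621  213.46714611]
 [  0.           0.           1.        ]] [[ 0.184 -0.983 -0.   ]
 [-0.934 -0.175  0.311]
 [-0.306 -0.057 -0.95 ]] [ 0.543 -0.172  0.371]
```

View pics/w1.png

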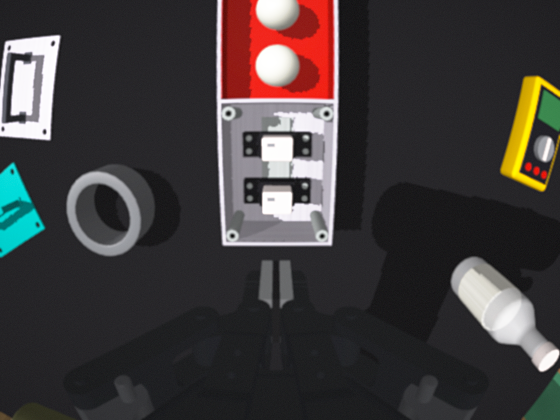

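The wrist view shows the bay with pillar mouths near (229,114), (326,114), (320,237), (232,237), and relay tops at (277,147) and (277,198). I'll refine the mouths and relays.

```bash
cat >>h.py <<'E'
def dark(f,uv,r=6):
    "subpixel centre of dark spot near uv"
    g=cv2.cvtColor(f,cv2.COLOR_RGB2GRAY).astype(float)
    u,v=map(int,uv);w=g[v-r:v+r+1,u-r:u+r+1];c=cv2.minMaxLoc(cv2.GaussianBlur(w[2:-2,2:-2],(3,3),0))[2]
    c=(c[0]+2,c[1]+2);y,x=np.mgrid[:w.shape[0],:w.shape[1]]
    k=np.clip(np.median(w)-w,0,None)*(np.hypot(x-c[0],y-c[1])<3.2)
    return (k*x).sum()/k.sum()+u-r,(k*y).sum()/k.sum()+v-r
def fit(local,world):
    "2D rigid fit -> origin, yaw deg, residuals"
    a=local.mean(0);b=world.mean(0);H=(local-a).T@(world-b);t=np.arctan2(H[0,1]-H[1,0],H[0,0]+H[1,1])
    R=np.array([[np.cos(t),-np.sin(t)],[np.sin(t),np.cos(t)]]);o=b-R@a
    return o,np.degrees(t),world-(local@R.T+o)
Q=np.array([[-.06,-.045],[.06,-.045],[.06,.045],[-.06,.045]])
E
python3 - <<'E'
from h import *
s=dict(np.load("w1.npz"));f=s["frame"]
uv=[dark(f,p) for p in[(320,237),(326,114),(229,114),(232,237)]];print(np.round(uv,1).tolist())
W=onplane(s,uv,.07,True);o,y,r=fit(Q,W[:,:2]);print(o.round(4),round(y,2),(r*1e3).round(1).tolist())
g=f.min(2)
for y0,y1 in((133,165),(182,216)):
    m=np.zeros(g.shape,bool);m[y0:y1,255:300]=1
    b=max(blobs((g>235)&m,50,3000),key=lambda b:b[1]);x,yy=np.argwhere(b[2])[:,1],np.argwhere(b[2])[:,0]
    print(b[0],b[1],np.percentile(x,[2,98]),np.percentile(yy,[2,98]),onplane(s,b[0],.073,True).round(4))
t=np.radians(y);Rz=np.array([[np.cos(t),-np.sin(t)],[np.sin(t),np.cos(t)]])
for x in(-.026,.026):print("relay",(o+Rz@[x,0]).round(4))
rows([*(o+Rz@[-.026,0]),.12],y)
a=cv2.resize(f[90:255,205:350][:,:,::-1],None,fx=3.5,fy=3.5,interpolation=cv2.INTER_CUBIC);cv2.imwrite("pics/w1c.png",a)
E
```

```text
[[321.7, 235.7], [326.2, 113.3], [228.0, 113.1], [231.9, 235.4]]
[ 0.4823 -0.1842] 10.51 [[-0.2, -0.2], [0.2, -0.0], [0.1, 0.1], [-0.1, 0.1]]
[277.09501558 149.10747664] 642 [263. 291.] [138. 160.] [[ 0.5082 -0.1795  0.073 ]]
[279.05994152 204.04678363] 684 [263. 298.] [192. 215.] [[ 0.4568 -0.191   0.073 ]]
relay [ 0.4567 -0.189 ]
relay [ 0.5078 -0.1795]
p [ 0.4649 -0.1856  0.2502] yaw 10.64 tilt [-2.e-04  2.e-04 -1.e+00] d_tool [-0.0087  0.0018  0.1302] wz 0.0024 F [-0.2  0.6  0.5] t 2.15
```

View pics/w1c.png

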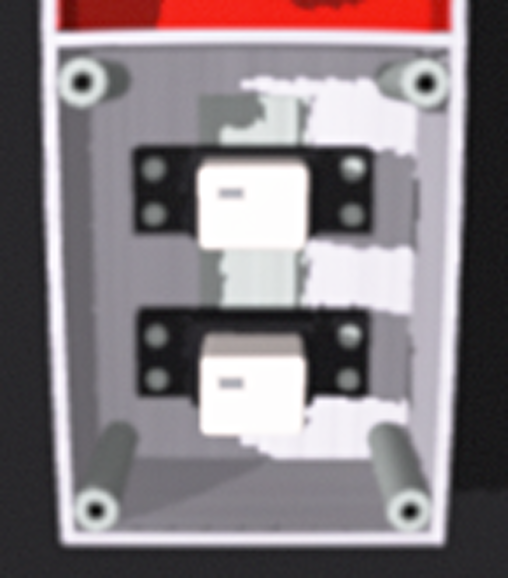

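The crop shows the four mouths as dark dots, fitted to within 0.2 mm. Sign origin is (0.4823,-0.1842), yaw 10.5°. Now pressing relay 0.

```bash
python3 -m jog '[[[0,0,0.002,-0.009,0.002,0.06,-1],[0,0,0.002,-0.009,0.002,0.12,-1],[0,0,0.002,-0.009,0.002,0.145,-1],[0,0,0.002,-0.009,0.002,0.15,-1],[0,0,0.002,-0.009,0.002,0.154,-1],[0,0,0.002,-0.009,0.002,0.157,-1],[0,0,0.002,-0.009,0.002,0.160,-1],[0,0,0.002,-0.009,0.002,0.162,-1],[0,0,0.002,-0.009,0.002,0.162,-1]]]'; python3 -c "
from h import *;rows([.4567,-.189,.088],10.51)"
```

```text
time: 3.28
position: [0.4573, -0.1898, 0.09]
ee_rot: [[0.983, 0.182, 0.002], [0.182, -0.983, -0.0], [0.002, 0.001, -1.0]]
ft_force: [-1.5, 2.8, 5.1]
gripper_width: -0.0
grasp_force: 2.8
p [ 0.4573 -0.1898  0.09  ] yaw 10.51 tilt [ 2.3e-03 -4.0e-04 -1.0e+00] d_tool [-0.0004 -0.0009  0.002 ] wz 0.0 F [-1.5  2.8  5.1] t 3.275
```

```bash
python3 -m jog '[[[0,0,0,0,0.0,0.002,-1],[0,0,0,0,0.0,0.004,-1],[0,0,0,0,0.0,0.004,-1]]]'
```

```text
time: 3.65
position: [0.4574, -0.1899, 0.088]
ee_rot: [[0.983, 0.183, 0.003], [0.183, -0.983, -0.001], [0.003, 0.002, -1.0]]
ft_force: [-6.5, 5.2, 15.9]
gripper_width: 0.001
grasp_force: 8.0
```

```bash
python3 -m jog '[[[0,0,0,0,0.0,0.001,-1],[0,0,0,0,0.0,0.002,-1],[0,0,0,0,0.0,0.002,-1]]]'
```

```text
time: 4.03
position: [0.4575, -0.1901, 0.0879]
ee_rot: [[0.983, 0.183, 0.004], [0.183, -0.983, -0.002], [0.003, 0.002, -1.0]]
ft_force: [-11.4, 9.2, 26.3]
gripper_width: -0.001
grasp_force: 12.9
```

Relay 0 is home (hard stop at tip z = 66 mm, 26 N). Relay 1 next.

```bash
python3 -m jog '[[[0,0,0,0,0,-0.03,-1],[0,0,0,0.026,0,-0.035,-1],[0,0,0,0.052,0,-0.03,-1],[0,0,0,0.052,0,-0.022,-1],[0,0,0,0.052,0,-0.016,-1],[0,0,0,0.052,0,-0.011,-1],[0,0,0,0.052,0,-0.006,-1],[0,0,0,0.052,0,-0.003,-1],[0,0,0,0.052,0,-0.002,-1],[0,0,0,0.052,0,-0.001,-1]]]'
```

```text
time: 5.28
position: [0.5074, -0.1808, 0.0879]
ee_rot: [[0.983, 0.183, 0.001], [0.183, -0.983, -0.002], [0.001, 0.002, -1.0]]
ft_force: [-13.3, 8.1, 26.0]
gripper_width: 0.002
grasp_force: 12.9
```

```bash
python3 -m jog '[[[0,0,0,0,0,0.001,-1],[0,0,0,0,0,0.001,-1]]]'
```

```text
time: 5.52
position: [0.5075, -0.1808, 0.0879]
ee_rot: [[0.983, 0.183, 0.002], [0.183, -0.983, -0.002], [0.001, 0.002, -1.0]]
ft_force: [-15.1, 6.9, 28.1]
gripper_width: 0.003
grasp_force: 13.6
```

Relay 1 is home too. On to the cover, with the fingers half open.

```bash
python3 -m jog '[[[0,0,0,0,0,-0.06,-1],[0,0,0,0,0,-0.12,-1],[0,0,0,0,0,-0.17,-1],[0,0,0.16,0.079,-0.351,-0.17,0],[0,0,0.16,0.079,-0.351,-0.17,0],[0,0,0.16,0.079,-0.351,-0.17,0],[0,0,0.16,0.079,-0.351,-0.17,0],[0,0,0.16,0.079,-0.351,-0.17,0],[0,0,0.16,0.079,-0.351,-0.17,0],[0,0,0.16,0.079,-0.351,-0.17,0]]]' 80
python3 - <<'E'
from cell import vision
import cv2,numpy as np
s=vision.snapshot("wrist");np.savez("w2.npz",**s)
cv2.imwrite("pics/w2.png",s["frame"][:,:,::-1])
E
```

```text
time: 6.78
position: [0.5207, 0.1818, 0.2515]
ee_rot: [[1.0, 0.027, -0.001], [0.027, -1.0, -0.0], [-0.001, 0.0, -1.0]]
ft_force: [-1.1, -1.2, 0.8]
gripper_width: 0.499
grasp_force: 0.0
```

View pics/w2.png

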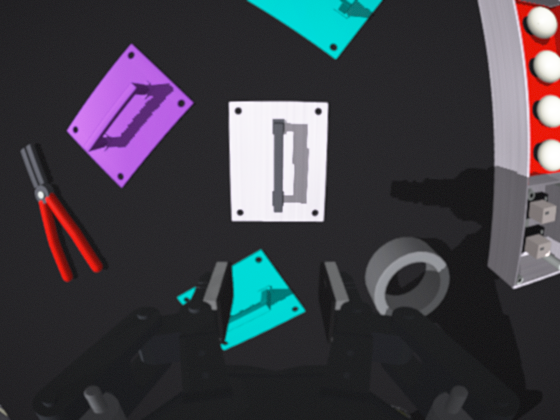

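The wrist view shows the silver plate's holes near (238,111), (320,111), (315,213), (240,213) and its handle bar at (279,165).

```bash
python3 - <<'E'
from h import *
s=dict(np.load("w2.npz"));f=s["frame"]
uv=[dark(f,p) for p in[(315,212),(320,111),(238,111),(240,212)]];print(np.round(uv,1).tolist())
W=onplane(s,uv,.0025,True);o,y,r=fit(Q,W[:,:2]);print(o.round(4),round(y,2),(r*1e3).round(1).tolist())
g=f.max(2);m=np.zeros(g.shape,bool);m[119:214,270:286]=1
b=max(blobs((g<110)&m,100,3000),key=lambda b:b[1]);print("bar",b[0],b[1],onplane(s,b[0],.044,True).round(4))
rows([*o,.041],y)
E
```

```text
[[314.8, 212.2], [317.9, 111.0], [237.9, 110.2], [239.8, 212.0]]
[0.5406 0.1797] 1.28 [[0.1, -0.0], [-0.1, -0.0], [0.2, 0.0], [-0.2, 0.0]]
bar [278.3442623  165.24441133] 671 [[0.5443 0.1794 0.044 ]]
p [0.5209 0.1802 0.2519] yaw 1.46 tilt [-5.e-04 -6.e-04 -1.e+00] d_tool [0.0198 0.0009 0.2109] wz 0.0032 F [-0.2 -1.6  0.4] t 6.825
```

```bash
python3 -m jog '[[[0,0,0.003,0.02,0.001,0.06,0],[0,0,0.003,0.02,0.001,0.12,0],[0,0,0.003,0.02,0.001,0.17,0],[0,0,0.003,0.02,0.001,0.195,0],[0,0,0.003,0.02,0.001,0.21,0],[0,0,0.003,0.02,0.001,0.21,-1],[0,0,0.003,0.02,0.001,0.21,-1],[0,0,0.003,0.02,0.001,0.21,-1],[0,0,0.003,0.02,0.001,0.21,-1],[0,0,0.003,0.02,0.001,0.21,-1]]]' 80
```

```text
time: 8.07
position: [0.5423, 0.1789, 0.0442]
ee_rot: [[1.0, 0.021, 0.003], [0.021, -1.0, 0.001], [0.003, -0.001, -1.0]]
ft_force: [-1.3, -0.4, 5.7]
gripper_width: 0.096
grasp_force: 79.5
```

```bash
python3 -c "
from h import *;rows([.5406,.1797,.15],1.28)"; python3 -m jog '[[[0,0,0,0,0,-0.02,-1],[0,0,0,0,0,-0.06,-1],[0,0,0,0,0,-0.11,-1],[0,0,0,0,0,-0.16,-1],[0,0,0,0,0,-0.16,-1]]]';python3 -c "
from h import *;rows([.4823,-.1842,.18],10.51)"
```

```text
p [0.5423 0.1789 0.0442] yaw 1.18 tilt [ 2.6e-03  7.0e-04 -1.0e+00] d_tool [-0.0014 -0.0009 -0.1058] wz -0.0018 F [-1.3 -0.4  5.7] t 8.075
time: 8.7
position: [0.543, 0.1795, 0.2075]
ee_rot: [[1.0, 0.02, 0.007], [0.02, -1.0, 0.004], [0.008, -0.004, -1.0]]
ft_force: [-0.4, 1.0, -1.9]
gripper_width: 0.097
grasp_force: 78.5
p [0.543  0.1795 0.2075] yaw 1.17 tilt [ 0.0075  0.0042 -1.    ] d_tool [-0.0683  0.3625  0.0256] wz -0.163 F [-0.4  1.  -1.9] t 8.7
```

Gripped and lifted (opening 0.096 ≈ 8–10 mm bar). Carrying it over the bay.

```bash
python3 -m jog '[[[0,0,-0.08,-0.034,0.18,0,-1],[0,0,-0.08,-0.034,0.18,0,-1],[0,0,-0.08,-0.034,0.18,0,-1],[0,0,-0.16,-0.067,0.36,0,-1],[0,0,-0.163,-0.068,0.362,0,-1],[0,0,-0.163,-0.068,0.362,0,-1],[0,0,-0.163,-0.068,0.362,0.025,-1],[0,0,-0.163,-0.068,0.362,0.05,-1],[0,0,-0.163,-0.068,0.362,0.05,-1],[0,0,-0.163,-0.068,0.362,0.05,-1]]]'
python3 - <<'E'
from h import *
from cell import vision
rows([.4823,-.1842,.124],10.51)
for n in("wrist","scene"):
    s=vision.snapshot(n);np.savez(n+"3.npz",**s)
    f=s["frame"]
    if n=="scene": f=cv2.resize(f[170:330,150:340],None,fx=2.8,fy=2.8,interpolation=cv2.INTER_CUBIC)[:,:]; S=f
    else: W=f
h=420;S=cv2.resize(S,(240,202))
W=W.copy();W[-202:,-240:]=S
cv2.imwrite("pics/w3.png",W[:,:,::-1])
E
```

```text
time: 9.95
position: [0.481, -0.1846, 0.153]
ee_rot: [[0.983, 0.183, 0.001], [0.183, -0.983, -0.001], [0.0, 0.001, -1.0]]
ft_force: [0.7, 0.2, -0.9]
gripper_width: 0.099
grasp_force: 78.6
p [ 0.481  -0.1846  0.153 ] yaw 10.52 tilt [ 5.e-04 -5.e-04 -1.e+00] d_tool [ 0.0013 -0.0002  0.029 ] wz 0.0002 F [ 0.7  0.2 -0.9] t 9.95
```

View pics/w3.png

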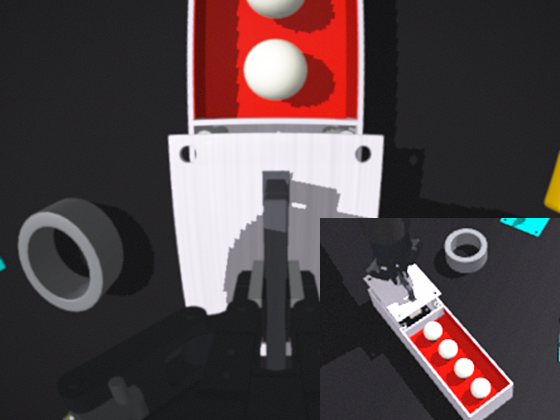

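The plate is over the bay, with its far holes at (188,154) and (363,153). I'll measure its plane from depth and its hole positions.

```bash
cat >m.py <<'E'
from h import *
import sys
def measure(s,seeds,ztop,poly):
    f=s["frame"];z=s["z_map"]
    m=np.zeros(z.shape,np.uint8);cv2.fillPoly(m,[np.array(poly)],1)
    v,u=np.nonzero((m>0)&(f.min(2)>190)&(z>0));c,d=ray(s,np.c_[u,v],True)
    dc=d@s["R"].T;P=c+d*(z[v,u]/dc[:,2])[:,None]
    A=np.c_[P[:,:2],np.ones(len(P))];k=None;w=np.ones(len(P),bool)
    for _ in range(4):
        k=np.linalg.lstsq(A[w],P[w,2],rcond=None)[0];e=P[:,2]-A@k;w=abs(e)<.003
    print("plane slope",k[:2].round(4),"deg",np.degrees(k[:2]).round(2),"n",w.sum(),"rms",e[w].std().round(5))
    uv=[dark(f,p,9) for p in seeds]
    ztop=float(np.r_[.4823,-.1842,1]@k) if ztop is None else ztop
    H=onplane(s,uv,ztop-.002,True);print("ztop at centre",float(np.r_[.4823,-.1842,1]@k),"uv",np.round(uv,1).tolist())
    t=np.radians(10.51);Rt=np.array([[np.cos(t),np.sin(t)],[-np.sin(t),np.cos(t)]])
    L=(H[:,:2]-[.4823,-.1842])@Rt.T;print("holes in sign frame mm",(L*1e3).round(1).tolist())
    d=L[0]-L[1];print("yaw err deg",np.degrees(np.arctan2(d[0],-d[1])).round(2),"mid",(L.mean(0)*1e3).round(1))
E
python3 - <<'E'
from m import *
s=dict(np.load("wrist3.npz"))
measure(s,[(363,153),(188,154)],None,[(172,138),(380,138),(370,210),(330,215),(300,170),(200,175),(200,290),(180,290)])
E
```

```text
plane slope [-0.0015 -0.001 ] deg [-0.09 -0.06] n 11248 rms 0.00062
ztop at centre 0.11258516452069141 uv [[364.9, 149.4], [185.9, 156.9]]
holes in sign frame mm [[59.2, -46.4], [55.2, 46.3]]
yaw err deg 2.47 mid [57.2 -0.1]
```

Level to 0.1°. Descending to the hover height before the final alignment check.

```bash
python3 -m jog '[[[0,0,0,0.001,0,0.01,-1],[0,0,0,0.001,0,0.02,-1],[0,0,0,0.001,0,0.026,-1],[0,0,0,0.001,0,0.029,-1],[0,0,0,0.001,0,0.029,-1],[0,0,0,0.001,0,0.029,-1]]]'
python3 - <<'E'
from h import *
from cell import vision
rows([.4823,-.1842,.124],10.51)
s=vision.snapshot("wrist");np.savez("wrist4.npz",**s);f=s["frame"]
t=vision.snapshot("top");np.savez("top4.npz",**t)
c=vision.snapshot("scene");np.savez("scene4.npz",**c)
r=lambda a,w,h:cv2.resize(a,(w,h),interpolation=cv2.INTER_CUBIC)
A=np.hstack([r(f[130:190,160:220],260,260),r(f[130:190,335,None].repeat(1,1) if 0 else f[130:190,335:395],260,260),r(t["frame"][195:255,300:360],260,260)])
B=np.zeros((320,780,3),np.uint8);B[:,:]=0
k=r(c["frame"][190:270,180:260],320,320);B[:,:320]=k
B[:,330:757]=r(f,427,320)
cv2.imwrite("pics/w4.png",np.vstack([A,B])[:,:,::-1])
E
```

```text
time: 10.8
position: [0.4819, -0.1845, 0.1237]
ee_rot: [[0.983, 0.182, 0.001], [0.182, -0.983, -0.0], [0.0, 0.0, -1.0]]
ft_force: [-0.4, -0.1, -1.3]
gripper_width: 0.1
grasp_force: 78.7
p [ 0.4819 -0.1845  0.1237] yaw 10.5 tilt [ 6.e-04 -3.e-04 -1.e+00] d_tool [ 0.0005 -0.0003 -0.0003] wz -0.0002 F [-0.4 -0.1 -1.3] t 10.8
```

View pics/w4.png

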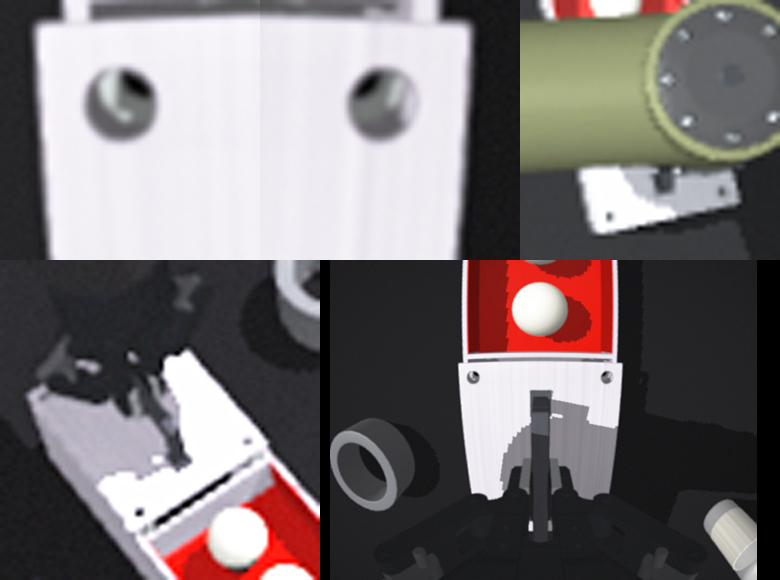

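The holes are clear circles: wrist (187.7,154) and (363.2,154), top-view near holes (320.8,245.1) and (346.6,238.9). I'll compute their centres against the threads.

```bash
python3 - <<'E'
from h import *
s=dict(np.load("wrist4.npz"));t=dict(np.load("top4.npz"));z=.0825
t_=np.radians(10.51);Rt=np.array([[np.cos(t_),np.sin(t_)],[-np.sin(t_),np.cos(t_)]])
L=lambda W:((W[:,:2]-[.4823,-.1842])@Rt.T*1e3).round(1).tolist()
g=s["frame"].min(2);uv=[]
for u,v in((363,154),(188,154)):
    w=cv2.resize(g[v-13:v+14,u-13:u+14],None,fx=8,fy=8,interpolation=cv2.INTER_CUBIC)
    cs,_=cv2.findContours((w<205).astype(np.uint8),cv2.RETR_EXTERNAL,cv2.CHAIN_APPROX_NONE)
    c=min((c for c in cs if cv2.contourArea(c)>3000),key=lambda c:np.linalg.norm(c.mean((0,1))-108))
    (a,b),r=cv2.minEnclosingCircle(c);e=cv2.fitEllipse(c);a,b=e[0];print(e[1])
    uv.append(((a+.5)/8-.5+u-13,(b+.5)/8-.5+v-13))
print("wrist far holes",np.round(uv,2).tolist(),L(onplane(s,uv,z,True)),"at z.081:",L(onplane(s,uv,.081,True)))
n=[dark(t["frame"],p,4) for p in((346.6,238.9),(320.8,245.1))]
print("top near holes",np.round(n,1).tolist(),L(onplane(t,n,.081)))
# depth height of the plate
zm=s["z_map"];c,d=None,None
v,u=np.mgrid[145:165,200:350:5];v,u=v.ravel(),u.ravel();c,d=ray(s,np.c_[u,v],True)
P=c+d*(zm[v,u]/(d@s["R"].T)[:,2])[:,None];print("ztop",np.median(P[:,2]))
# bias check of the top camera: trough earlier gave origin (.4829,-.1854) vs wrist (.4823,-.1842)
E
```

```text
(130.42916870117188, 147.61265563964844)
(141.7295379638672, 143.27703857421875)
wrist far holes [[362.51, 153.6], [187.43, 153.77]] [[58.0, -45.0], [57.9, 44.9]] at z.081: [[57.8, -45.4], [57.7, 45.3]]
top near holes [[346.3, 239.4], [320.1, 245.7]] [[-61.9, -44.6], [-64.1, 46.1]]
ztop 0.08318154917692858
```

Three readings agree (far holes at x = 58 not 60, the TCP offset at the grasp, the top view): the plate sits 2 mm short in x. Correcting that and rechecking.

```bash
python3 -m jog '[[[0,0,0,0.002,0,0,-1],[0,0,0,0.002,0,0,-1],[0,0,0,0.002,0,0,-1],[0,0,0,0.002,0,0,-1]]]'
python3 - <<'E'
from h import *
from cell import vision
rows([.4840,-.1842,.124],10.51)
s=vision.snapshot("wrist");f=s["frame"];g=f.min(2)
t_=np.radians(10.51);Rt=np.array([[np.cos(t_),np.sin(t_)],[-np.sin(t_),np.cos(t_)]])
L=lambda W:((W[:,:2]-[.4823,-.1842])@Rt.T*1e3).round(1).tolist()
for u,v in((363,154),(188,154)):
    w=cv2.resize(g[v-13:v+14,u-13:u+14],None,fx=8,fy=8,interpolation=cv2.INTER_CUBIC)
    cs,_=cv2.findContours((w<205).astype(np.uint8),cv2.RETR_EXTERNAL,cv2.CHAIN_APPROX_NONE)
    c=min((c for c in cs if cv2.contourArea(c)>3000),key=lambda c:np.linalg.norm(c.mean((0,1))-108))
    a,b=cv2.fitEllipse(c)[0];q=((a+.5)/8-.5+u-13,(b+.5)/8-.5+v-13)
    d=dark(f,(u+(3 if u<275 else -5),v-5),5)
    print("hole",np.round(q,1),L(onplane(s,q,.083,True)),"thread seen through",np.round(d,1),L(onplane(s,d,.07,True)))
r=lambda a,w,h:cv2.resize(a,(w,h),interpolation=cv2.INTER_CUBIC)
cv2.imwrite("pics/w5.png",np.hstack([r(f[130:180,165:215],390,390),r(f[130:180,335:385],390,390)])[:,:,::-1])
E
```

```text
time: 11.45
position: [0.4836, -0.1841, 0.1233]
ee_rot: [[0.983, 0.182, -0.0], [0.182, -0.983, -0.0], [-0.0, 0.0, -1.0]]
ft_force: [0.2, -0.0, -2.1]
gripper_width: 0.095
grasp_force: 78.7
p [ 0.4836 -0.1841  0.1233] yaw 10.5 tilt [-0.e+00 -1.e-04 -1.e+00] d_tool [ 0.0003  0.0001 -0.0007] wz -0.0002 F [ 0.2 -0.  -2.1] t 11.45
hole [362.6 153.6] [[59.9, -44.7]] thread seen through [359.1 151.7] [[59.3, -46.2]]
hole [187.9 154. ] [[59.7, 44.5]] thread seen through [191.  150.3] [[60.0, 46.2]]
```

View pics/w5.png

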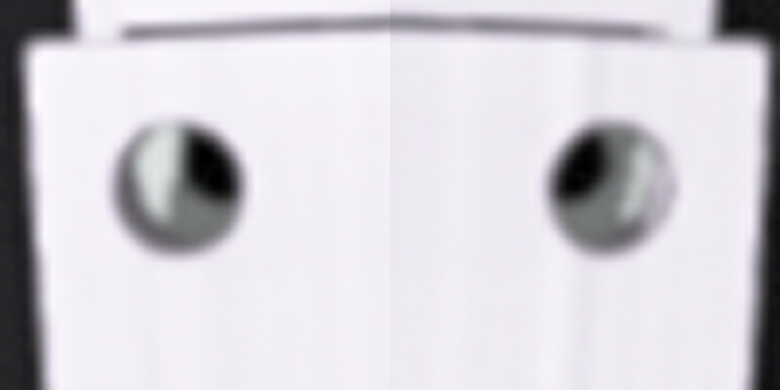

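The threads show symmetrically through both holes, (191,150) and (359,152), and holes and threads agree to about 0.3 mm in x, level, with a gap of about 9.5 mm. Handing in.

```bash
python3 -c "
from cell import job;print(job.sign_off())"
```

```text
the job is handed in; nothing more can be done
None
```

Both relays are pressed home, and the cover is held level about 1 cm above the bay with its holes over the threads; the job is handed in, and no verdict was shown.

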